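# Lap the drip plate under the splash flap

## Robot

A 6-joint arm with a two-finger parallel gripper is mounted at the origin on a cart in front of the work surface, level with it; the furniture and walls round the work are solid. World frame = base frame: x ahead of the robot, y to its left, z up, the work surface at z = 0. Lengths are in m, angles in degrees, forces in N, time in s.
With the tool pointing down it reaches from about 0.325 to 0.775 m from the base axis. Payload 9.3 kg.
Tool frame: the origin (TCP) lies midway between the tips of the shut fingers; the grasp point (between the pads) lies 19 mm behind it; z points along the fingers, y is the line along which they close (so a half turn about z gives the same grasp; the last joint's range is limited). The gripper opens to 85 mm and grips with 20 to 120 N. Pads are 22 mm wide; open, the fingers measure 114 mm over their backs; the gripper's body (76 mm by 85 mm) begins 54 mm behind the grasp point. The pads swing forward as they close: fully open they stand 13 mm farther back than shut.
Start: joints at [-82.311, 14.817, 1.232, 76.415, 0, 81.257], TCP at [0.156, -0.528, 0.231] pointing down, gripper open.
Joint ranges: [-174.27, 174.27], [-52.1, 104.24], [-59.71, 78.15], [-110.17, 111.67], [-87.03, 83.33], [-180, 180]. Speed limits (degrees/s): [127.2, 127.2, 159.86, 180, 180, 180].

## Interface

Orientations are given as a 3x3 rotation matrix whose columns are the frame's x, y, z axes.
In Python, from plant import robot gives the robot as it stands.
- The arm moves only by the shell command python3 -m jog 'ROWS' [FORCE]. ROWS is a JSON object of lists of equal length, an entry for each row: "grip": the opening, from -1 (shut) to 1 (fully open); "linear": the shift along the tool's x, y, z scaled (see below), a list of three; "turn": the turn, a rotation vector about the tool's x, y, z scaled (see below), a list of three. In form: {"grip": [grip, ...], "linear": [[dx, dy, dz], ...], "turn": [[ax, ay, az], ...]}. A call has 1 to 12 rows; each row shifts and turns the commanded pose from where the row before left it, along the tool's axes as they then stand; what a row does not reach is not made up. The controller multiplies each number of a shift by 150 mm and each number of a turn by 45 degrees. A row lasts 1/10 s, in which the tool goes at most 50 mm and 8.59 degrees, less where a joint would pass 70% of its speed; a pose out of reach is approached as far as the arm can. A call with a number of a shift or a turn outside -1 to 1 is refused whole. A call with a gripper value outside its range is refused whole. The fingers move at their own pace and stop on an object; FORCE is the grip in N (left out, the last holds). Time passes only in rows, so rows that do not move let the fingers close. It gives the time, the measured TCP pose, the force, the opening and the grip force at its end, in the units of the state.
- robot.read_state(): the state, without advancing time (a new reading comes with each control period).
- robot.grab_frame(name): name is "scene" or "top"; returns the picture (400x640x3 uint8, red, green, blue); there is no depth.
- robot.camera_params(name): a dict with "fx", "fy", "cx", "cy" (pixels), "rvec" (rotation vector, rad) and "tvec" (3), from world to camera coordinates, as OpenCV has them. Camera axes: x right, y down, z forward; pixel columns grow to the right and rows downward; lengths in m; the calibration is good to about 2 mm. A picture is of the moment at which its call begins. camera_params takes no time and is no camera call.
- robot.hand_in(): hands the job in; it is judged then, once.
The state is a dict: "clock": time; "joints": joint angles; "joint_velocities": joint speeds; "tau": joint torques, N m; "position": TCP position; "ee_rot": TCP orientation; "force": force on the tool from outside, world axes, zero at the start; "torque": the same for the moment, N m; "opening": finger opening in m; "grip_force": force on a finger pad.
Only numpy, scipy, OpenCV 4.12 (cv2) and the standard library are available. Lean on these libraries where they do the work, as an engineer would, in place of code of your own. Each camera call takes 0.05 s, during which the arm holds its last target. There are 200 camera calls.

## Task

Make the plaster pouring stand ready: first fold its raised splash flap down onto its stops, then take the drip plate by its upstand, lay it on the stand's board and slide its front edge about 30 mm under the lip of the flap, centred and square, without lifting the flap. Finish while still holding the drip plate and pressing it down flat on the board, with a firm push of about 10 N; do not let go. Leave the other things on the bench where they are.

Things in the scene. Friction and masses are not known exactly. Their poses are not given: they have to be found in the camera images.
- stand: pouring stand, fixed: grey board 250 (x) x 210 (y) x 8 mm, x -130 to +120 mm, with a hinged steel splash flap over its far half. Origin on the bench (board's underside) straight below the lip of the lowered flap, in the middle; x points away from the robot to the hinge, z up; board top at z = 8 mm. Two dark cheeks, 64 mm high, at x = 82 to 118, y = +-97 mm carry the hinge.
- flap (a joint): angle of the flap in rad: 0 = down on its stops (it then slopes 0.31 rad down from hinge to lip), growing as it is folded up; starts at 0.65 to 1.1, at most 1.5. Stiff friction hinge (0.18 N m): it stays where it is left; pushing it down on its upper face takes about 2 to 4 N.
- flap_hinge (a point): middle of the flap's hinge line (along the stand's y), 100 mm behind and 52 mm above the stand's origin. The flap is a steel sheet 105 mm from hinge line to lip, 176 mm wide, 4 mm thick.
- flap_lip (a point): middle of the flap's free edge, a rolled lip of 3 mm radius (this is the centre of the roll); moves with the flap. With the flap down it is 20 mm above the bench, leaving a slot 9 mm high between lip and board.
- drip_plate: drip plate, loose, about 0.18 kg, aluminium: a flat sheet 80 (x) x 140 (y) x 4 mm with an upstand along its whole rear edge, 8 mm thick, top 40 mm above the underside. Origin: middle of the sheet's underside; x points to the front edge that goes under the flap (x = +40 mm), upstand centred at x = -36 mm; z up. Starts flat on the bench right of the stand.
- plate_edge (a point): middle of the drip plate's front edge, at its underside (40 mm ahead of the plate's origin)
- mixing_bowl: green mixing bowl, 121 mm wide, 67 mm high; leave alone
- study_model: pale blue plaster study model, 84 x 75 x 39 mm; leave alone
- steel_tin: round low steel tin, 70 mm wide, 22 mm high; leave alone
- die_block: small tan block, 51 x 56 x 27 mm; leave alone
Mind the look-alikes: they are no part of the job. There is more than one size of the drip_plate; the job needs the larger.

How it is judged:
By the outcome, as a careful person would: the job done as asked, in the order asked, and still so for the second after the job is handed in, while the arm keeps its last pose, push and grip.
It also fails if it takes over 56 s, if anything falls off the work surface, if the arm or the gripper's body presses on something with over 40 N, if the wrist force passes 120 N, or if a joint passes its speed limit or range.

## Working session

There is one attempt and no reset: what is moved stays moved. The work goes in short steps, Python scripts to look and compute and a shell command to move; the robot and the scene stay as the last step left them, time stands still between calls to the robot, and variables do not carry over. Pictures are saved under pics/ and viewed, at most 10 in all, crops included, and the job is handed in when it is done.

```bash
mkdir -p pics; ls
python3 - <<'E'
from plant import robot
import cv2
for n in("scene","top"):
    f=robot.grab_frame(n); cv2.imwrite(f"pics/{n}0.png",f[:,:,::-1]); print(n,robot.camera_params(n))
print(robot.read_state())
E
```

```text
pics
scene {'fx': 425.1660837300858, 'fy': 425.1660837300858, 'cx': 317.15473036445053, 'cy': 199.98622105630636, 'rvec': array([ 2.51501917, -0.31937762,  0.09721337]), 'tvec': array([-0.55312107,  0.19004564,  0.9938344 ])}
top {'fx': 433.85011886468317, 'fy': 433.85011886468317, 'cx': 322.4580028646583, 'cy': 197.74486857030496, 'rvec': array([ 2.19730135, -2.15344649,  0.10369128]), 'tvec': array([0.04513974, 0.58310773, 1.18047891])}
{'clock': 0.1, 'joints': array([-8.23119430e+01,  1.48472770e+01,  1.19240823e+00,  7.64157859e+01,
        1.51504743e-03,  8.12574476e+01]), 'joint_velocities': array([ 0.11094734,  0.01420484,  0.18615778, -0.10799057,  0.03606115,
        0.02402217]), 'tau': array([ 5.41130474e-03, -5.56690943e+01,  3.45072055e+01,  1.16153061e-02,
       -2.25430549e-04, -2.42002284e-05]), 'position': array([ 0.15554404, -0.52727077,  0.23071742]), 'ee_rot': array([[ 9.59163021e-01,  2.82853815e-01, -1.38766114e-04],
       [ 2.82853769e-01, -9.59162261e-01,  1.22560768e-03],
       [ 2.13568589e-04, -1.21480809e-03, -9.99999239e-01]]), 'force': array([-0.27113579, -0.26668861,  0.89427994]), 'torque': array([-0.01997273, -0.02348281,  0.00424608]), 'grip_force': 0.0, 'opening': 0.08527554195826378}
```

View pics/scene0.png

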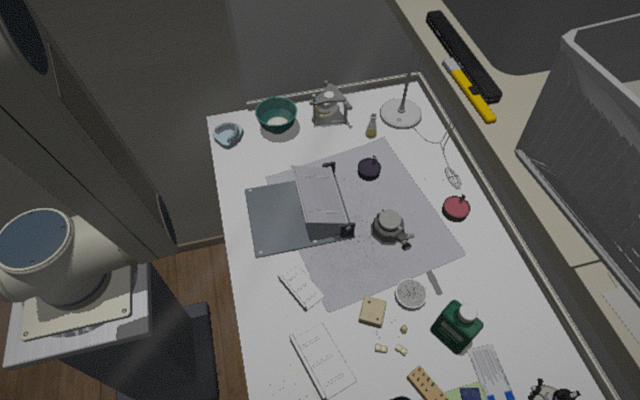

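View pics/top0.png

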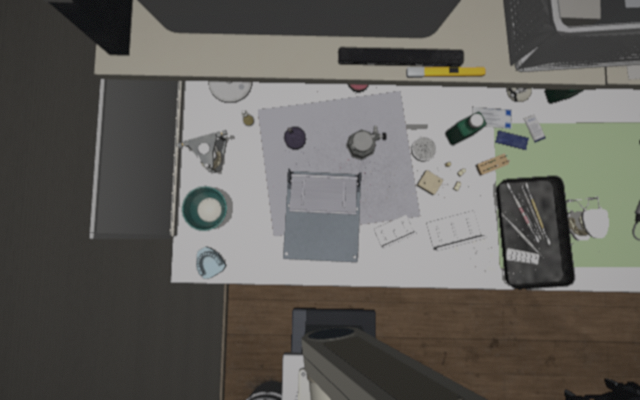

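The scene picture shows the stand with its flap raised: board about (290,215), flap (320,195). Two white plates lie right of it: a small one at scene (300,284) / top (395,232), and a large one at scene (324,360) / top (455,230). Candidates for the drip plate are those two, and the description asks for the larger, so I'll check it in a close crop.

```bash
cat > h.py <<'E'
import cv2, numpy as np
from plant import robot
def cam(n):
    p=robot.camera_params(n); K=np.array([[p['fx'],0,p['cx']],[0,p['fy'],p['cy']],[0,0,1]])
    return K,cv2.Rodrigues(p['rvec'])[0],np.array(p['tvec'])
def ray(n,uv):
    K,R,t=cam(n); d=R.T@np.linalg.inv(K)@np.r_[uv,1.]; return -R.T@t,d
def plane(n,uv,z):
    o,d=ray(n,uv); return o+d*(z-o[2])/d[2]
def proj(n,P):
    K,R,t=cam(n); q=K@(R@np.asarray(P,float)+t); return q[:2]/q[2]
def tri(a,b):
    A=np.zeros((3,3));v=np.zeros(3)
    for n,uv in(("scene",a),("top",b)):
        o,d=ray(n,uv); d/=np.linalg.norm(d); M=np.eye(3)-np.outer(d,d); A+=M; v+=M@o
    return np.linalg.solve(A,v)
def grab(n,name):
    f=robot.grab_frame(n)[:,:,::-1].copy(); cv2.imwrite(f"pics/{name}.png",f); return f
E
python3 - <<'E'
import cv2,numpy as np
s=cv2.imread('pics/scene0.png');t=cv2.imread('pics/top0.png')
c=lambda im,x,y,w,h,k:cv2.resize(im[y:y+h,x:x+w],None,fx=k,fy=k,interpolation=cv2.INTER_CUBIC)
a=c(s,235,150,133,250,3); a=c(s,235,150,133,120,3) ; b=c(s,260,255,133,150-5,3)
tt=c(t,275,160,220,110,3.6)
cv2.imwrite('pics/cropA.png',tt)
cv2.imwrite('pics/cropB.png',c(s,235,150,150,250,2.4)); print(tt.shape)
cv2.imwrite('pics/cropB.png',np.hstack([c(s,236,150,130,110,3),c(s,265,255,133,145,3)[:330]]))
E
```

```text
(396, 792, 3)
```

View pics/cropA.png

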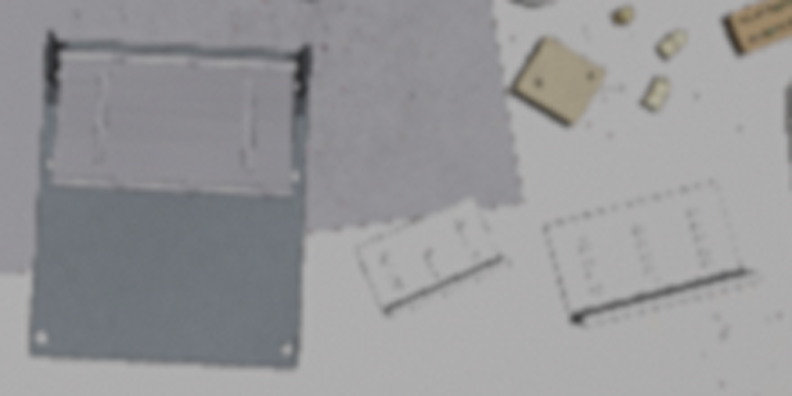

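View pics/cropB.png

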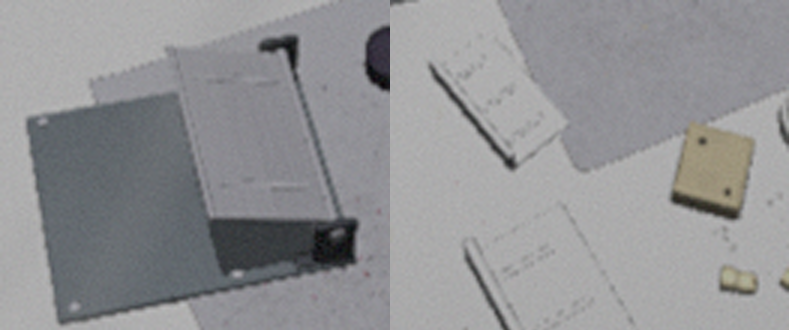

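The large plate's sheet has far corners at top (426,222) and (473,210). Its dark upstand line, facing the robot, runs (434,248)–(482,234). The flap lip runs (289,210)–(357,213) in top and (292,166)–(307,223) in scene. I'll refine these edges and cast rays.

```bash
cat >> h.py <<'E'
def edge(img,p,q,w=3,mode='grad',n=40,trim=.1):
    """fit line to edge near p-q: strongest gradient or darkest across; returns point,dir (px)"""
    g=cv2.GaussianBlur(cv2.cvtColor(img,cv2.COLOR_BGR2GRAY).astype(np.float32),(0,0),.7)
    p,q=np.array(p,float),np.array(q,float); d=(q-p)/np.linalg.norm(q-p); nn=np.array([-d[1],d[0]])
    s=np.arange(-w,w+.01,.25); pts=[]
    for f in np.linspace(trim,1-trim,n):
        c=p+f*(q-p); xy=(c+s[:,None]*nn).astype(np.float32)
        v=cv2.remap(g,xy[:,:1].copy(),xy[:,1:].copy(),cv2.INTER_LINEAR).ravel()
        k=np.abs(np.gradient(v)) if mode=='grad' else np.maximum(np.median(v)-v,0)
        k=k**4; pts.append(c+nn*(k@s)/(k.sum()+1e-9))
    l=cv2.fitLine(np.float32(pts),cv2.DIST_HUBER,0,.01,.01).ravel(); return l[2:],l[:2]
def cross(a,b):
    t=np.linalg.solve(np.c_[a[1],-b[1]],b[0]-a[0]); return a[0]+t[0]*a[1]
E
python3 - <<'E'
from h import *
np.set_printoptions(precision=4,suppress=True)
s=cv2.imread('pics/scene0.png');t=cv2.imread('pics/top0.png')
for n in('scene','top'): K,R,tt=cam(n); print(n,'at',-R.T@tt)
# board
L=edge(t,(283,258),(285,215));Rr=edge(t,(357,261),(359,217));N=edge(t,(283,258.3),(357,261.6))
c=[cross(L,N),cross(Rr,N)]; P=[plane('top',u,.008) for u in c]; print('top board',c,P,np.linalg.norm(P[0]-P[1]))
print('dirs',plane('top',cross(L,N)-L[1]*np.sign(L[1][1])*40,.008)-P[0],plane('top',cross(Rr,N)-Rr[1]*np.sign(Rr[1][1])*40,.008)-P[1])
# scene board: crop/3+(236,150)
L=edge(s,(245,189.5),(290,182));Rr=edge(s,(256,256),(310,248));N=edge(s,(245,189.5),(256,256))
c=[cross(L,N),cross(Rr,N)]; P=[plane('scene',u,.008) for u in c]; print('scene board',c,P,np.linalg.norm(P[0]-P[1]))
# lip
print('lip',tri((292,166),(289.1,210.4)),tri((306.7,222.7),(357.3,213.4)))
# plate top
F=edge(t,(426,222.3),(473.2,209.8),2.5,'dark');l=edge(t,(426,222.3),(434.3,248.5),2.5,'dark');r=edge(t,(473.2,209.8),(482.4,234.4),2.5,'dark');N=edge(t,(434.3,248.5),(482.4,234.7),2.5,'dark')
for nm,a,b,z in(('FL',F,l,.004),('FR',F,r,.004),('NL',N,l,.0),('NR',N,r,.0),('NL40',N,l,.04),('NR40',N,r,.04)): u=cross(a,b);print(nm,u,plane('top',u,z))
c=lambda im,x,y,w,h,k:cv2.resize(im[y:y+h,x:x+w],None,fx=k,fy=k,interpolation=cv2.INTER_CUBIC)
cv2.imwrite('pics/cropC.png',np.hstack([c(s,280,310,85,90,5),c(t,420,200,75,56,5)[:,:].copy() if 0 else cv2.copyMakeBorder(c(t,420,200,70,60,5),0,150,0,0,0)]))
E
```

```text
scene at [ 0.4348 -0.5382  0.9225]
top at [0.4707 0.0593 1.229 ]
top board [array([281.9333, 258.844 ], dtype=float32), array([357.697 , 262.2818], dtype=float32)] [array([0.4104, 0.1664, 0.008 ]), array([ 0.4051, -0.045 ,  0.008 ])] 0.21152288460194676
dirs [ 0.1114 -0.0048  0.    ] [ 0.1114 -0.0032  0.    ]
scene board [array([243.9436, 188.8652], dtype=float32), array([255.0006, 258.3666], dtype=float32)] [array([0.4114, 0.1645, 0.008 ]), array([ 0.4053, -0.0475,  0.008 ])] 0.21201256141915437
lip [0.5419 0.1441 0.0878] [ 0.5371 -0.0349  0.0967]
FL [425.6765 222.3207] [ 0.5205 -0.2359  0.004 ]
FR [473.4473 209.8843] [ 0.5584 -0.3714  0.004 ]
NL [432.8681 247.5963] [ 0.4499 -0.257   0.    ]
NR [480.631  235.0502] [ 0.4878 -0.3923  0.    ]
NL40 [432.8681 247.5963] [ 0.4505 -0.2467  0.04  ]
NR40 [480.631  235.0502] [ 0.4872 -0.3776  0.04  ]
```

View pics/cropC.png

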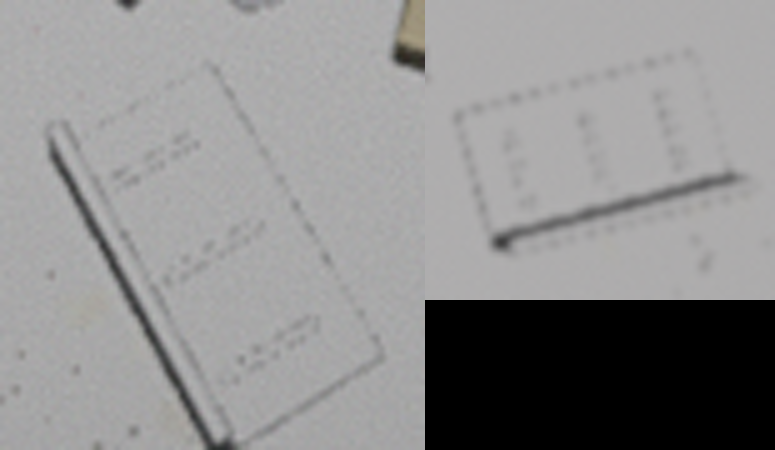

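The crop confirms it: the large plate has its upstand on the robot side, with the top sheet outline at (455–695, 50–245) in crop and the dark line being a face of the upstand. Next I'll cross-check the geometry and plan, then move towards the flap with the fingers shut.

```bash
cat >> h.py <<'E'
SY=np.radians(-1.7); SO=np.array([.538,.056,0.])   # stand yaw, origin
def stand(x,y,z): c,s=np.cos(SY),np.sin(SY); return SO+[c*x-s*y,s*x+c*y,z]
def rel(p,yaw=None):
    """tool units to go to TCP p with tool down and tool y at world angle yaw (deg)"""
    st=robot.read_state(); R=np.array(st['ee_rot']); d=R.T@(np.asarray(p)-st['position'])/.15
    a=0
    if yaw is not None:
        c,s=np.cos(np.radians(yaw)),np.sin(np.radians(yaw)); T=np.array([[-s,c,0],[c,s,0],[0,0,-1.]]).T
        a=cv2.Rodrigues(R.T@T)[0].ravel()/(np.pi/4)
    print('t',st['clock'],'pos',np.round(st['position'],4),'yawy',np.round(np.degrees(np.arctan2(R[1,1],R[0,1])),2),'F',np.round(st['force'],1),'open',round(st['opening'],4),'units shift',np.round(d,3),'turn',np.round(a,3))
E
python3 - <<'E'
from h import *
np.set_printoptions(precision=4,suppress=True)
s=cv2.imread('pics/scene0.png')
F=edge(s,(322,323),(356.4,381),2.5,'dark'); l=edge(s,(322,323),(299,336),2.5,'dark',trim=.15); r=edge(s,(356.4,381),(329,399),2.5,'dark',trim=.15)
print(plane('scene',cross(F,l),.004),plane('scene',cross(F,r),.004))
rel(stand(.015,0,.14),-1.7)
E
python3 -m jog '{"grip":[-1,-1,-1,-1,-1,-1,-1,-1,-1,-1,-1,-1],"linear":[[0.182,-0.149,0],[0.182,-0.149,0],[0.182,-0.149,0],[0.182,-0.149,0],[0.182,-0.149,0],[0.182,-0.149,0],[0.182,-0.149,0],[0.182,-0.149,0],[0.182,-0.149,0],[0.182,-0.149,0],[0.182,-0.149,0],[0.182,-0.149,0]],"turn":[[0,0,0],[0,0,0],[0,0,0],[0,0,0],[0,0,0],[0,0,0],[0,0,0],[0,0,0],[0,0,0],[0,0,0],[0,0,0],[0,0,0]]}' 60
```

```text
[ 0.5207 -0.2358  0.004 ] [ 0.558  -0.3705  0.004 ]
t 0.1 pos [ 0.1555 -0.5273  0.2307] yawy -73.57 F [-0.3 -0.3  0.9] open 0.0853 units shift [ 3.64  -2.977  0.609] turn [-0.001 -0.001 -1.597]
clock: 1.3
position: [0.3944, -0.1762, 0.2312]
ee_rot: [[0.959, 0.283, -0.0], [0.283, -0.959, 0.0], [-0.0, -0.0, -1.0]]
force: [0.5, -0.9, 0.6]
opening: -0.0002
grip_force: 0.0
```

```bash
python3 -m jog '{"grip":[-1,-1,-1,-1,-1,-1,-1,-1,-1,-1,-1,-1],"linear":[[0.182,-0.149,0],[0.182,-0.149,0],[0.182,-0.149,0],[0.182,-0.149,0],[0.182,-0.149,0],[0.182,-0.149,0],[0.182,-0.149,0],[0.182,-0.149,0],[0,0,0.1],[0,0,0.1],[0,0,0.1],[0,0,0.1]],"turn":[[0,0,0],[0,0,0],[0,0,0],[0,0,0],[0,0,0],[0,0,0],[0,0,0],[0,0,0],[0,0,-0.18],[0,0,-0.18],[0,0,-0.18],[0,0,-0.18]]}' >/dev/null;  python3 -m jog '{"grip":[-1,-1,-1,-1,-1,-1],"linear":[[0,0,0.05],[0,0,0.05],[0,0,0.05],[0,0,0.05],[0,0,0],[0,0,0]],"turn":[[0,0,-0.18],[0,0,-0.18],[0,0,-0.18],[0,0,-0.18],[0,0,-0.16],[0,0,0]]}' >/dev/null; python3 -c "
from h import *
rel(stand(.015,0,.11),-1.7)"
```

```text
t 3.1 pos [0.5525 0.0557 0.1407] yawy -1.47 F [0.4 0.7 0.2] open -0.0 units shift [-0.001  0.003  0.205] turn [-0.001 -0.     0.005]
```

```bash
python3 -m jog '{"grip":[-1,-1,-1,-1,-1,-1,-1,-1,-1,-1],"linear":[[0,0,0.08],[0,0,0.08],[0,0,0.08],[0,0,0.08],[0,0,0.05],[0,0,0.05],[0,0,0.05],[0,0,0.05],[0,0,0.05],[0,0,0]],"turn":[[0,0,0],[0,0,0],[0,0,0],[0,0,0],[0,0,0],[0,0,0],[0,0,0],[0,0,0],[0,0,0],[0,0,0]]}';python3 -m jog '{"grip":[-1,-1,-1,-1,-1],"linear":[[0,0,0.04],[0,0,0.04],[0,0,0.03],[0,0,0.02],[0,0,0]],"turn":[[0,0,0],[0,0,0],[0,0,0],[0,0,0],[0,0,0]]}'
```

```text
clock: 4.1
position: [0.5524, 0.0557, 0.0547]
ee_rot: [[0.027, 1.0, -0.001], [1.0, -0.027, 0.0], [0.0, -0.001, -1.0]]
force: [0.3, -0.4, 1.0]
opening: 0.0003
grip_force: 0.0
clock: 4.6
position: [0.5526, 0.0557, 0.0358]
ee_rot: [[0.027, 1.0, -0.001], [1.0, -0.027, 0.0], [0.0, -0.001, -1.0]]
force: [0.2, 0.4, -0.9]
opening: -0.0
grip_force: 0.0
```

```bash
python3 -c "
from h import *
s=grab('scene','s1');t=grab('top','t1')
c=lambda im,x,y,w,h,k:cv2.resize(im[y:y+h,x:x+w],None,fx=k,fy=k,interpolation=cv2.INTER_CUBIC)
cv2.imwrite('pics/cropD.png',np.hstack([c(s,230,140,135,125,3),c(t,265,150,125,125,3)]))
rel(stand(.015,0,.02))"
```

```text
t 4.7 pos [0.5526 0.0557 0.0361] yawy -1.57 F [-0.2 -0.1 -0.3] open -0.0 units shift [-0.001  0.003  0.108] turn 0
```

View pics/cropD.png

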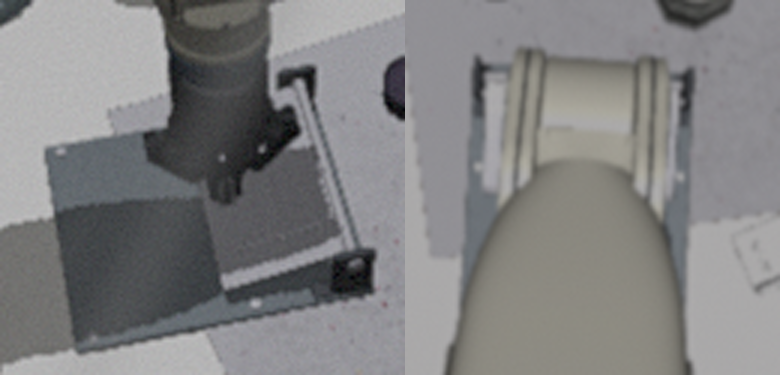

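The flap has moved down: the lip corner is now about (306,237) in scene and it was (307,223). I'll keep going in small steps until the stop pushes back.

```bash
python3 -m jog '{"grip":[-1,-1,-1,-1,-1,-1],"linear":[[0,0,0.013],[0,0,0.013],[0,0,0.013],[0,0,0],[0,0,0],[0,0,0]],"turn":[[0,0,0],[0,0,0],[0,0,0],[0,0,0],[0,0,0],[0,0,0]]}';python3 -m jog '{"grip":[-1,-1,-1,-1],"linear":[[0,0,0.013],[0,0,0.007],[0,0,0],[0,0,0]],"turn":[[0,0,0],[0,0,0],[0,0,0],[0,0,0]]}'
python3 -c "
from h import *
for z in(.02,.03,.04): print(z,proj('scene',stand(-.002,-.088,z)))
rel(stand(.015,0,.02))"
```

```text
clock: 5.3
position: [0.5526, 0.0557, 0.0303]
ee_rot: [[0.027, 1.0, -0.0], [1.0, -0.027, 0.0], [0.0, -0.0, -1.0]]
force: [-0.4, -0.7, 0.1]
opening: -0.0004
grip_force: 0.0
clock: 5.7
position: [0.5533, 0.0556, 0.0283]
ee_rot: [[0.027, 1.0, 0.001], [1.0, -0.027, -0.0], [-0.0, 0.001, -1.0]]
force: [-1.9, 0.6, 10.2]
opening: -0.0003
grip_force: 5.2
0.02 [305.37949571 238.6960024 ]
0.03 [305.2758593  236.63548569]
0.04 [305.1705538  234.54178384]
t 5.7 pos [0.5533 0.0556 0.0283] yawy -1.57 F [-1.9  0.6 10.2] open -0.0003 units shift [-0.001 -0.002  0.055] turn 0
```

The stop is reached: 10 N at z = 28 mm, as the geometry predicts. Now up and over to the plate.

```bash
python3 -m jog '{"grip":[-1,-1,-1,1,1,1,1,1,1,1,1,1],"linear":[[0,0,-0.1],[0,0,-0.25],[0,0,-0.25],[-0.254,-0.051,0],[-0.254,-0.051,0],[-0.254,-0.051,0],[-0.254,-0.051,0],[-0.254,-0.051,0],[-0.254,-0.051,0],[-0.254,-0.051,0],[-0.254,-0.051,0],[-0.254,-0.051,0]],"turn":[[0,0,0],[0,0,0],[0,0,0],[0,0,0],[0,0,0],[0,0,0],[0,0,0],[0,0,0],[0,0,0],[0,0,0],[0,0,0],[0,0,0]]}' > /dev/null; python3 -m jog '{"grip":[1,1,1,1,1],"linear":[[-0.254,-0.051,0],[0,0,0],[0,0,0],[0,0,0],[0,0,0]],"turn":[[0,0,0],[0,0,-0.127],[0,0,-0.127],[0,0,-0.127],[0,0,0]]}' >/dev/null
python3 -c "
from h import *
rel((.4662,-.3237,.012),15.55)
s=grab('scene','s2');t=grab('top','t2')
for n,im in(('scene',s),('top',t)):
  A=[proj(n,stand(0,y,.02)) for y in(-.088,.088)]; print(n,A)
c=lambda im,x,y,w,h,k:cv2.resize(im[y:y+h,x:x+w],None,fx=k,fy=k,interpolation=cv2.INTER_CUBIC)
cv2.imwrite('pics/cropE.png',np.hstack([c(s,230,140,135,130,3),c(t,275,160,125,130,3)]))"
```

```text
t 7.4 pos [ 0.4657 -0.3232  0.1171] yawy 15.64 F [ 0.   0.7 -0.5] open 0.0854 units shift [-0.004  0.002  0.701] turn [-0.    -0.001  0.002]
scene [array([306.18363274, 238.53715679]), array([292.58371623, 182.39854875])]
top [array([353.96308264, 215.28221804]), array([290.94034155, 212.13968046])]
```

View pics/cropE.png

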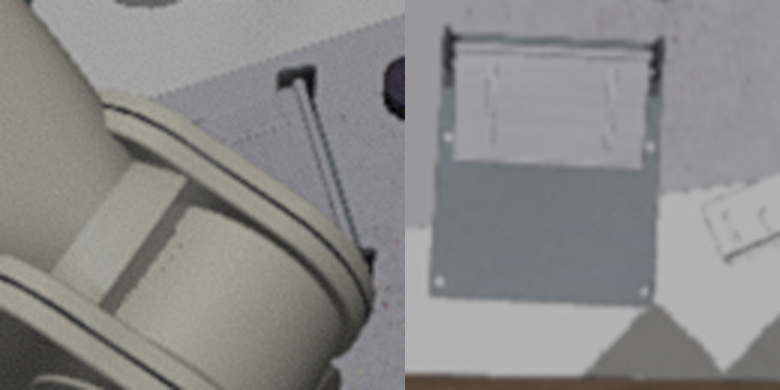

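The flap is down: the lip is at top (290.7,213.3)–(354,216.7), within about a pixel of the prediction with the roll radius allowed for. Next: descend on the upstand and grip, and measure the stand more finely from this clear view.

```bash
python3 -m jog '{"grip":[1,1,1,1,1,1,-1,-1,-1,-1,-1,-1],"linear":[[0,0,0.15],[0,0,0.15],[0,0,0.15],[0,0,0.15],[0,0,0.1],[0,0,0],[0,0,0],[0,0,0],[0,0,0],[0,0,0],[0,0,0],[0,0,0]],"turn":[[0,0,0],[0,0,0],[0,0,0],[0,0,0],[0,0,0],[0,0,0],[0,0,0],[0,0,0],[0,0,0],[0,0,0],[0,0,0],[0,0,0]]}' 60
python3 -c "
from h import *
np.set_printoptions(precision=4,suppress=True)
t=cv2.imread('pics/t2.png')
L=edge(t,(288,245),(283,258)) if 0 else edge(t,(284,257),(287,205));R=edge(t,(357.5,258),(359.5,212));N=edge(t,(283,258.5),(357,261.5));l=edge(t,(290.7,213.3),(354,216.7))
P=[plane('top',cross(a,N),.008) for a in(L,R)]; y=P[0]-P[1]; print('near mid',(P[0]+P[1])/2,'yaw',np.degrees(np.arctan2(-y[0],y[1])),np.linalg.norm(y))
for a in(L,R):
  v=plane('top',a[0]+a[1]*20,.008)-plane('top',a[0]-a[1]*20,.008); print('side',np.degrees(np.arctan2(v[1],v[0])))
Q=[plane('top',cross(a,l),.02) for a in(L,R)]; y=Q[0]-Q[1]; print('lip edge',(Q[0]+Q[1])/2,'yaw',np.degrees(np.arctan2(-y[0],y[1])))
rel((.4662,-.3237,.012),15.55)"
```

```text
clock: 8.7
position: [0.4662, -0.3233, 0.0129]
ee_rot: [[-0.268, 0.963, 0.001], [0.963, 0.268, -0.001], [-0.001, 0.001, -1.0]]
force: [0.6, 0.6, 4.9]
opening: 0.0071
grip_force: 59.3
near mid [0.4077 0.0606 0.008 ] yaw -1.464709234730698 0.21121590148336236
side -2.112351419842515
side -1.700895271209572
lip edge [0.5365 0.0563 0.02  ] yaw -1.7390197334107942
t 8.7 pos [ 0.4662 -0.3233  0.0129] yawy 15.57 F [0.6 0.6 4.9] open 0.0071 units shift [-0.003 -0.001  0.006] turn [0.001 0.001 0.001]
```

```bash
python3 -m jog '{"grip":[-1,-1,-1,-1,-1,-1,-1,-1],"linear":[[0,0,-0.03],[0,0,-0.07],[0,0,-0.1],[0,0,-0.1],[0,0,-0.1],[0,0,-0.1],[0,0,0],[0,0,0]],"turn":[[0,0,0],[0,0,0],[0,0,0],[0,0,0],[0,0,0],[0,0,0],[0,0,0],[0,0,0]]}' 80
python3 -m jog '{"grip":[-1,-1,-1,-1,-1,-1,-1,-1,-1,-1,-1,-1],"linear":[[0.208,0.045,0],[0.208,0.045,0],[0.208,0.045,0],[0.208,0.045,0],[0.208,0.045,0],[0.208,0.045,0],[0.208,0.045,0],[0.208,0.045,0],[0.208,0.045,0],[0.208,0.045,0],[0.208,0.045,0],[0.208,0.045,0]],"turn":[[0,0,0],[0,0,0],[0,0,0],[0,0,0],[0,0,0],[0,0,0],[0,0,0],[0,0,0],[0,0,0],[0,0,0],[0,0,0],[0,0,0]]}' >/dev/null
python3 -m jog '{"grip":[-1,-1,-1,-1,-1,-1],"linear":[[0,0,0],[0,0,0],[0,0,0],[0,0,0],[0,0,0],[0,0,0]],"turn":[[0,0,0.096],[0,0,0.096],[0,0,0.096],[0,0,0.096],[0,0,0],[0,0,0]]}' >/dev/null
python3 -c "
from h import *
rel(stand(-.094,0,.0209),-1.7)
s=grab('scene','s3');t=grab('top','t3')
c=lambda im,x,y,w,h,k:cv2.resize(im[y:y+h,x:x+w],None,fx=k,fy=k,interpolation=cv2.INTER_CUBIC)
cv2.imwrite('pics/cropF.png',np.hstack([c(s,220,140,145,130,2.7),c(t,265,160,120,130,2.7)]))"
```

```text
clock: 9.5
position: [0.4659, -0.3231, 0.0876]
ee_rot: [[-0.269, 0.963, 0.0], [0.963, 0.269, -0.0], [-0.0, 0.0, -1.0]]
force: [0.0, -0.3, -2.1]
opening: 0.0066
grip_force: 78.0
t 11.3 pos [0.443  0.0593 0.0869] yawy -1.58 F [ 0.1  0.4 -1.1] open 0.0068 units shift [-0.003  0.007  0.44 ] turn [-0.001 -0.     0.003]
```

View pics/cropF.png

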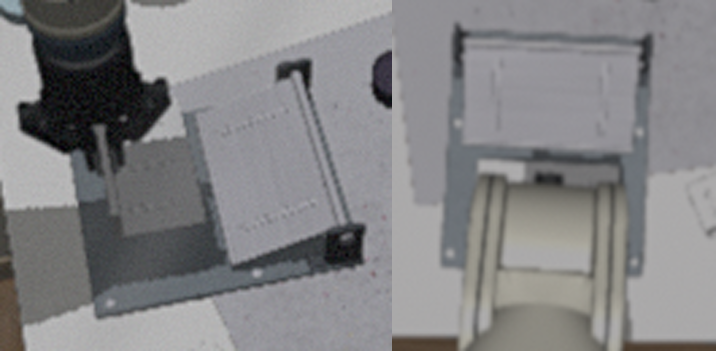

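The plate hangs level in the grip behind the lip, its front edge at about top (298–350,221), and the flap is still down. I'll lower it onto the board.

```bash
python3 -m jog '{"grip":[-1,-1,-1,-1,-1,-1,-1],"linear":[[-0.003,0.007,0.1],[0,0,0.1],[0,0,0.1],[0,0,0.07],[0,0,0.04],[0,0,0],[0,0,0]],"turn":[[0,0,0.003],[0,0,0],[0,0,0],[0,0,0],[0,0,0],[0,0,0],[0,0,0]]}' ; python3 -m jog '{"grip":[-1,-1,-1,-1,-1,-1],"linear":[[0,0,0.01],[0,0,0.01],[0,0,0.007],[0,0,0],[0,0,0],[0,0,0]],"turn":[[0,0,0],[0,0,0],[0,0,0],[0,0,0],[0,0,0],[0,0,0]]}'
```

```text
clock: 12.1
position: [0.4447, 0.0588, 0.0262]
ee_rot: [[0.032, 0.999, 0.0], [0.999, -0.032, 0.0], [0.0, 0.0, -1.0]]
force: [0.3, -0.8, -1.1]
opening: 0.0067
grip_force: 78.2
clock: 12.7
position: [0.4445, 0.0588, 0.0219]
ee_rot: [[0.032, 0.999, 0.0], [0.999, -0.032, -0.0], [-0.0, 0.0, -1.0]]
force: [-0.8, -0.5, -1.5]
opening: 0.0067
grip_force: 78.2
```

```bash
python3 -m jog '{"grip":[-1,-1,-1,-1],"linear":[[0,0,0.008],[0,0,0],[0,0,0],[0,0,0]],"turn":[[0,0,0],[0,0,0],[0,0,0],[0,0,0]]}' ; python3 -m jog '{"grip":[-1,-1,-1,-1],"linear":[[0,0,0.005],[0,0,0],[0,0,0],[0,0,0]],"turn":[[0,0,0],[0,0,0],[0,0,0],[0,0,0]]}'
```

```text
clock: 13.1
position: [0.4447, 0.0588, 0.0209]
ee_rot: [[0.032, 0.999, 0.001], [0.999, -0.032, -0.0], [-0.0, 0.001, -1.0]]
force: [-1.2, 0.0, 5.1]
opening: 0.0066
grip_force: 78.9
clock: 13.5
position: [0.4447, 0.0588, 0.0209]
ee_rot: [[0.032, 0.999, 0.001], [0.999, -0.032, -0.0], [-0.0, 0.001, -1.0]]
force: [-4.8, 0.8, 18.1]
opening: 0.0066
grip_force: 81.1
```

```bash
python3 -m jog '{"grip":[-1,-1,-1,-1,-1,-1,-1,-1],"linear":[[0,0,-0.0055],[0,0.02,0],[0,0.03,0],[0,0.03,0],[0,0.03,0],[0,0.03,0],[0,0.02,0],[0,0,0]],"turn":[[0,0,0],[0,0,0],[0,0,0],[0,0,0],[0,0,0],[0,0,0],[0,0,0],[0,0,0]]}' ; python3 -c "
from h import *
rel(stand(-.046,0,.0209),-1.7)
s=grab('scene','s4')
c=lambda im,x,y,w,h,k:cv2.resize(im[y:y+h,x:x+w],None,fx=k,fy=k,interpolation=cv2.INTER_CUBIC)
cv2.imwrite('pics/cropG.png',c(s,230,140,145,130,4))"
```

```text
clock: 14.3
position: [0.4685, 0.058, 0.0209]
ee_rot: [[0.032, 0.999, -0.0], [0.999, -0.032, -0.0], [-0.0, -0.0, -1.0]]
force: [-2.7, 0.1, 8.1]
opening: 0.0065
grip_force: 79.6
t 14.3 pos [0.4685 0.058  0.0209] yawy -1.84 F [-2.7  0.1  8.1] open 0.0065 units shift [0.001 0.157 0.   ] turn [-0.001  0.    -0.003]
```

View pics/cropG.png

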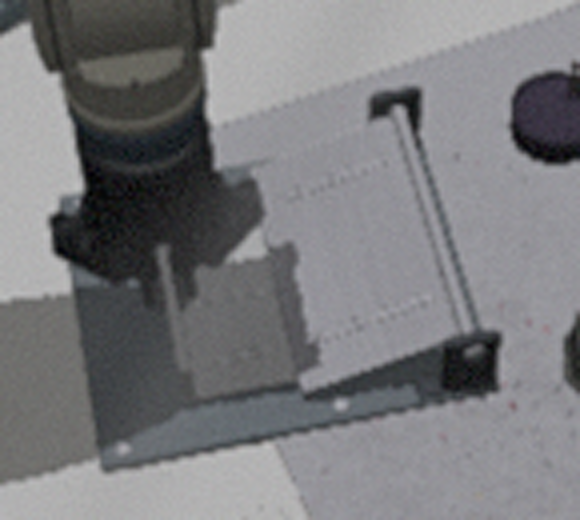

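The plate's front edge (crop corner about (300,385)) is just going under the lip and the flap is undisturbed. I'll slide the remaining 23.5 mm.

```bash
python3 -m jog '{"grip":[-1,-1,-1,-1,-1,-1,-1,-1,-1],"linear":[[0.001,0.02,0],[0,0.03,0],[0,0.03,0],[0,0.03,0],[0,0.03,0],[0,0.017,0],[0,0,0],[0,0,0],[0,0,0]],"turn":[[0,0,-0.003],[0,0,0],[0,0,0],[0,0,0],[0,0,0],[0,0,0],[0,0,0],[0,0,0],[0,0,0]]}' ; python3 -c "
from h import *
rel(stand(-.046,0,.0209),-1.7)
s=grab('scene','s5');t=grab('top','t5')
for z in(.02,.025): print(proj('scene',stand(-.002,-.088,z)))
print('plate rear-right, lip-right',proj('scene',stand(-.05,-.07,.012)),proj('scene',stand(-.01,-.07,.012)))
c=lambda im,x,y,w,h,k:cv2.resize(im[y:y+h,x:x+w],None,fx=k,fy=k,interpolation=cv2.INTER_CUBIC)
cv2.imwrite('pics/cropH.png',np.hstack([c(s,250,150,110,110,3.6),c(t,270,160,110,110,3.6)]))"
```

```text
clock: 15.25
position: [0.492, 0.0575, 0.0209]
ee_rot: [[0.03, 1.0, -0.0], [1.0, -0.03, -0.0], [-0.0, -0.0, -1.0]]
force: [-2.7, 0.6, 7.7]
opening: 0.0068
grip_force: 79.5
t 15.25 pos [0.492  0.0575 0.0209] yawy -1.7 F [-2.7  0.6  7.7] open 0.0068 units shift [-0.001  0.     0.   ] turn [-0.  0.  0.]
[305.37949571 238.6960024 ]
[305.32788365 237.66984268]
plate rear-right, lip-right [284.85351428 237.86333737] [300.79803018 234.73685589]
```

View pics/cropH.png

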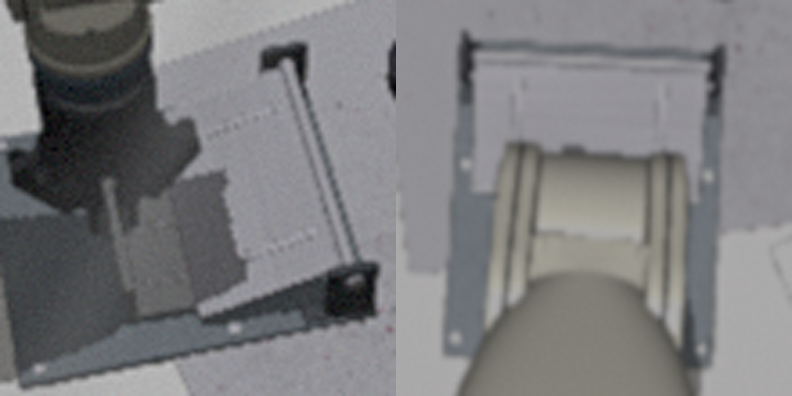

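The flap is still down: its lip corner is at about scene (306,238), as predicted. The sheet's right edge is visible from (289,238) to (304,235), so I'll measure centring there.

```bash
python3 -c "
from h import *
np.set_printoptions(precision=4,suppress=True)
s=cv2.imread('pics/s5.png')
e=edge(s,(290,238),(303,235.6),2.5,trim=.05); b=edge(s,(258,256.5),(305,249.5),2.5)
c,sn=np.cos(SY),np.sin(SY)
def loc(P): d=P-SO; return np.array([c*d[0]+sn*d[1],-sn*d[0]+c*d[1]])
for nm,l,us,z in(('sheet12',e,(290,303),.012),('sheet8',e,(290,303),.008),('board8',b,(258,305),.008),('board0',b,(258,305),0)):
  print(nm,[loc(plane('scene',l[0]+l[1]*(u-l[0][0])/l[1][0],z)) for u in us])
"
```

```text
sheet12 [array([-0.038 , -0.0747]), array([-0.0055, -0.0751])]
sheet8 [array([-0.0378, -0.0724]), array([-0.0051, -0.0728])]
board8 [array([-0.1223, -0.1072]), array([-0.0071, -0.1065])]
board0 [array([-0.1227, -0.1029]), array([-0.0064, -0.1022])]
```

```bash
python3 -c "
from h import *
np.set_printoptions(precision=4,suppress=True,linewidth=250)
c,sn=np.cos(SY),np.sin(SY)
def loc(P): d=P-SO; return np.array([c*d[0]+sn*d[1],-sn*d[0]+c*d[1]])
t=cv2.imread('pics/t3.png');g=cv2.cvtColor(t,6)
print('pred top corners',[proj('top',stand(-.0182,y,.0785)) for y in(.07,-.07)])
for r in range(217,228): print(r,g[r,292:304],g[r,344:356])
s=cv2.imread('pics/s3.png');
F=edge(s,(292.2,193.7),(298.5,222.2),2.5,trim=.1);R=edge(s,(298.5,222.2),(268,227.6),2.5,trim=.1)
u=cross(F,R); print('s3 FR',u,[loc(plane('scene',u,z)) for z in(.0745,.0785)])
m=R[0]; print('right side mid',m,[loc(plane('scene',m,z)) for z in(.0745,.0785)])
g=cv2.cvtColor(cv2.imread('pics/s5.png'),6)
print('s5 columns rows 226..252, pred sheet edge v at col: ')
for u in(291,295,299,303): print(u,g[226:252,u])
"
```

```text
pred top corners [array([295.8225, 218.0206]), array([348.5664, 220.6511])]
217 [113 113 114 113 112 111 109 107 105 104 103 103] [ 88  87  84  82  85  94 106 110 111 111 111 111]
218 [113 112 112 112 115 118 119 116 113 112 111 111] [ 69  68  67  67  69  83 104 110 112 112 112 112]
219 [113 113 113 113 122 143 150 149 146 146 146 146] [ 65  65  67  66  66  82 106 114 113 112 113 112]
220 [113 113 112 111 128 157 169 168 167 167 167 168] [ 81  79  75  74  73  80 101 112 113 113 112 114]
221 [112 112 111 110 128 160 172 172 171 171 171 172] [106 100  95  92  87  80  92 109 114 113 114 114]
222 [113 113 111 110 128 158 169 167 168 169 169 170] [116 114 110 109 101  82  86 107 114 114 115 113]
223 [113 113 111 113 128 148 150 147 148 150 150 156] [116 115 116 116 106  84  83 106 114 115 113 115]
224 [112 113 113 114 121 123 115 112 111 111 111 120] [115 115 116 117 108  82  82 106 114 115 114 114]
225 [112 112 112 114 114 104  94  89  84  71  73  87] [115 116 117 117 107  81  82 107 115 115 115 113]
226 [112 111 112 112 111 102  96  94  84  63  71  88] [109 108 109 110 101  76  79 105 114 115 114 114]
227 [112 112 111 110 109 105 103 101  89  69  80  97] [ 94  89  88  94  89  73  79 102 112 113 114 115]
s3 FR [298.9528 221.1748] [array([-0.0121, -0.0692]), array([-0.0124, -0.0717])]
right side mid [282.709  224.0311] [array([-0.0507, -0.0685]), array([-0.0509, -0.0709])]
s5 columns rows 226..252, pred sheet edge v at col: 
291 [102 109 112 104 101 100 101 103 100 105 102  87  59  88 102 102 107 106 104 107 107 107 107  93  75 142]
295 [101 109 102 102 103 102 104 101 101  99  85  58  71  98 104 105 110 106 112 103 111 109  94  72 114 162]
299 [ 96  93  92  99 101 101  98 100 101  86  67  64  87 107 105 106 105 108 107 107 105 100  77 118 154 143]
303 [ 83  84  82  84  89  93  98  94  85  74  59  85 103 103 107 109 109 103 103 104  97  82 122 152 157 148]
```

```bash
python3 -c "
from h import *
np.set_printoptions(precision=4,suppress=True,linewidth=250)
c,sn=np.cos(SY),np.sin(SY)
def loc(n,u,z): d=plane(n,u,z)-SO; return -sn*d[0]+c*d[1]
U=(291,295,299,303)
f=lambda V,z: np.mean([loc('scene',(u,v),z) for u,v in zip(U,V)])
print('sheet top',f((237.2,236.2,235.2,234.6),.012),'sheet bottom',f((238.8,238.4,237.9,236.85),.008),'board top',f((249.2,248.2,247.5,246.6),.008))
g=cv2.cvtColor(cv2.imread('pics/t5.png'),6)
# top view: lip ends and sheet sides below the arm; print rows
for r in (216,220): print(r,g[r,280:300],g[r,344:366])
print('pred sheet',[proj('top',stand(-.01,y,.012)) for y in(.07,-.07)],'board',[proj('top',stand(-.01,y,.008)) for y in(.105,-.105)])
g=cv2.cvtColor(cv2.imread('pics/s5.png'),6)
print('upstand top right end pred',proj('scene',stand(-.046,-.07,.048)))
p=[proj('scene',stand(-.046,y,.048)) for y in np.arange(-.055,-.085,-.002)]
for q,y in zip(p,np.arange(-.055,-.085,-.002)): print(round(y,3),np.round(q,1),g[int(round(q[1])),int(round(q[0]))-1:int(round(q[0]))+2])
"
```

```text
sheet top -0.07088766752016613 sheet bottom -0.07468219464524686 board top -0.10176862514625312
216 [144 145 145 144 134 112 108 112 114 113 114 113 111 114 113 114 117 125 135 141] [126 101 114 136 142 133 113 105 120 124 116 112 112 114 114 118 136 141 141 141 143 143]
220 [146 145 146 145 135 112 108 110 111 111 112 113 113 113 112 110 111 128 140 142] [126  97 113 136 142 136 114  98 106 113 112 114 113 112 110 117 135 143 144 145 144 143]
pred sheet [array([297.3425, 216.1835]), array([347.1841, 218.6692])] board [array([285.0006, 215.6351]), array([359.5191, 219.3514])]
upstand top right end pred [285.5283 230.0239]
-0.055 [284.4 224.8] [ 93 107 103]
-0.057 [284.6 225.5] [107 103  98]
-0.059 [284.7 226.2] [105 106  99]
-0.061 [284.9 226.9] [105 108  96]
-0.063 [285.  227.6] [ 98 108  99]
-0.065 [285.2 228.3] [ 98 108  99]
-0.067 [285.3 229. ] [ 91 105 106]
-0.069 [285.5 229.7] [80 98 88]
-0.071 [285.6 230.4] [98 88 88]
-0.073 [285.8 231.1] [75 73 84]
-0.075 [285.9 231.8] [69 71 75]
-0.077 [286.1 232.5] [69 71 75]
-0.079 [286.2 233.2] [70 66 77]
-0.081 [286.4 233.9] [72 67 79]
-0.083 [286.5 234.6] [66 69 93]
-0.085 [286.7 235.3] [66 69 93]
```

Measured against the board, the plate sits about 2 mm to the right. I'll shift it 2 mm left and raise the push to about 10 N.

```bash
python3 -m jog '{"grip":[-1,-1,-1,-1,-1,-1,-1],"linear":[[0.0045,0,0],[0.0045,0,0],[0.0045,0,0],[0,0,0.001],[0,0,0],[0,0,0],[0,0,0]],"turn":[[0,0,0],[0,0,0],[0,0,0],[0,0,0],[0,0,0],[0,0,0],[0,0,0]]}'; python3 -c "
from h import *
rel(stand(-.046,.002,.0209),-1.7)
s=grab('scene','s6');g=cv2.cvtColor(s,6)
for u in(291,295,299,303): print(u,g[230:252,u])
for i in range(4): print(robot.read_state()['force'].round(1)); robot.grab_frame('top')
"
```

```text
clock: 16.05
position: [0.4925, 0.0591, 0.021]
ee_rot: [[0.03, 1.0, 0.001], [1.0, -0.03, -0.001], [-0.001, 0.001, -1.0]]
force: [-1.5, -2.1, 7.9]
opening: 0.0065
grip_force: 79.6
t 16.05 pos [0.4925 0.0591 0.021 ] yawy -1.72 F [-1.5 -2.1  7.9] open 0.0065 units shift [ 0.002 -0.003  0.   ] turn [ 0.001  0.001 -0.   ]
291 [101 103 100 100 104 102  90  65  64  91 106 104 100 105 104 108 106 107
 106  90  75 142]
295 [100 103  98 102 104  95  72  59  89 106 107 108 106 103 106 107 103 109
  94  70 111 167]
299 [ 99  98 102 103 102  82  56  87 106 104 106 106 106 110 105 103 110  97
  75 119 152 141]
303 [ 90  97  98  89  78  53  57  91 107 103 107  99 102 105 102 101  97  82
 117 152 151 151]
[-1.4 -2.8  7.7]
[-1.1 -2.8  7.3]
[-1.9 -3.1  7.3]
[-1.8 -2.   7.6]
```

```bash
python3 -m jog '{"grip":[-1,-1,-1,-1,-1,-1,-1],"linear":[[0.004,0,0],[0.003,0,0],[0,0,0.0012],[0,0,0],[0,0,0],[0,0,0],[0,0,0]],"turn":[[0,0,0],[0,0,0],[0,0,0],[0,0,0],[0,0,0],[0,0,0],[0,0,0]]}'; python3 -c "
from h import *
rel(stand(-.046,.002,.0209),-1.7)
for i in range(4): print(robot.read_state()['force'].round(1)); s=robot.grab_frame('scene')
e=edge(s[:,:,::-1].copy(),(292.5,166),(306.5,238.5),2.5)
print('lip line at v=238:',e[0]+e[1]*(238-e[0][1])/e[1][1])
"
```

```text
clock: 17.0
position: [0.4927, 0.06, 0.0209]
ee_rot: [[0.03, 1.0, 0.001], [1.0, -0.03, -0.001], [-0.001, 0.001, -1.0]]
force: [-1.1, -3.3, 8.7]
opening: 0.007
grip_force: 79.9
t 17.0 pos [0.4927 0.06   0.0209] yawy -1.73 F [-1.1 -3.3  8.7] open 0.007 units shift [-0.004 -0.004  0.   ] turn [ 0.002  0.002 -0.001]
[-1.1 -3.3  8.7]
[-1.3 -2.8  8.7]
[-1.4 -3.5  8.4]
[-1.4 -3.4  9.3]
lip line at v=238: [303.9678 238.    ]
```

```bash
python3 -m jog '{"grip":[-1,-1,-1,-1,-1],"linear":[[0,0,0.0005],[0,0,0],[0,0,0],[0,0,0],[0,0,0]],"turn":[[0,0,0],[0,0,0],[0,0,0],[0,0,0],[0,0,0]]}'; python3 -c "
from h import *
rel(stand(-.046,.002,.0209),-1.7)
print(robot.hand_in())"
```

```text
clock: 17.7
position: [0.4928, 0.06, 0.0209]
ee_rot: [[0.03, 1.0, 0.001], [1.0, -0.03, -0.001], [-0.001, 0.001, -1.0]]
force: [-2.2, -3.4, 9.5]
opening: 0.0067
grip_force: 79.9
t 17.7 pos [0.4928 0.06   0.0209] yawy -1.73 F [-2.2 -3.4  9.5] open 0.0067 units shift [-0.004 -0.004  0.   ] turn [ 0.002  0.002 -0.001]
the job is handed in; nothing more can be done
None
```

I folded the flap down onto its stops, slid the larger drip plate about 30 mm under the lip (square; centred to about 2 mm by my measurements) without visibly moving the flap, and handed in at 17.7 s, still gripping it and pressing down with about 10 N.

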